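Hook the bin-hanger bracket into the slotted uprights and click it home

ROBOT

A 7-joint arm with a two-finger parallel gripper is mounted at the origin on the work surface. World frame = base frame: x ahead of the robot, y to its left, z up, the work surface at z = 0. Lengths are in m, angles in rad, forces in N, time in s.
With the tool pointing down it reaches from about 0.425 to 0.875 m from the base axis. Payload 4.7 kg.
Tool frame: the origin (TCP) lies midway between the tips of the shut fingers; the grasp point (between the pads) lies 19 mm behind it; z points along the fingers, y is the line along which they close (so a half turn about z gives the same grasp; the last joint's range is limited). The gripper opens to 85 mm and grips with 20 to 120 N. Pads are 22 mm wide; open, the fingers measure 114 mm over their backs; the gripper's body (76 mm by 85 mm) begins 54 mm behind the grasp point. The pads swing forward as they close: fully open they stand 13 mm farther back than shut.
Start: joints at [1.141, 0.321, -0.07, 1.45, 0.023, 1.371, -0.057], TCP at [0.279, -0.587, 0.231] pointing down, gripper open.
Joint ranges: [-2.86, 2.86], [-0.3, 2.09], [-1.38, 1.24], [0.06, 2.45], [-1.56, 4.7], [0.09, 2.05], [-2.69, 2.69]. Speed limits (rad/s): [2.57, 2.57, 3.14, 3.14, 3.14, 3.14, 3.14].

INTERFACE

Orientations are given as a 3x3 rotation matrix whose columns are the frame's x, y, z axes.
In Python, from plant import robot, read_camera, workorder gives the robot as it stands.
- The arm moves only by the tool step_arm, never from a script. Its argument "steps" is a list of rows, each a list of 7 numbers: the turn, a rotation vector about the tool's x, y, z in units of 6 degrees (1.0 is 6 degrees), then the shift along the tool's x, y, z in units of 25 mm (1.0 is 25 mm), then the opening, from 0 (shut) to 1 (fully open). In form: [[ax, ay, az, dx, dy, dz, gripper], ...]. A call has 1 to 8 rows; each row shifts and turns the commanded pose from where the row before left it, along the tool's axes as they then stand; what a row does not reach is not made up. A row lasts 1/12 s, in which the tool goes at most 41.7 mm and 7.16 degrees, less where a joint would pass 70% of its speed; a pose out of reach is approached as far as the arm can. A call is refused whole if a number of a shift passes 1 or a number of a turn 1, either way. A call with a gripper value outside its range is refused whole. The fingers move at their own pace and stop on an object; the grip force is fixed at half the most. Time passes only in rows, so rows that do not move let the fingers close. It gives the time, the measured TCP pose, the force, the opening and the grip force at its end, in the units of the state.
- robot.observe(): the state, without advancing time (a new reading comes with each control period).
- read_camera(name): name is "scene" or "side" or "wrist"; returns a dict with "color" (480x640x3 uint8, red, green, blue), "z_map" (480x640 float32, m along the optical axis (not along the pixel's ray), 0 where there is no reading), "intrinsics" (3x3 intrinsics, pixels), "D" ([k1, k2, p1, p2, k3] as OpenCV has them; the pictures are not rectified), "R" (3x3) and "t" (3): a world point X has camera coordinates R X + t; the wrist camera has in their place "tool_from_camera" (4x4, takes a point from camera to tool coordinates, whose origin is the TCP and whose axes are the flange's). Camera axes: x right, y down, z forward; pixel columns grow to the right and rows downward; lengths in m; the calibration is good to about 2 mm. A picture is of the moment at which its call begins: read the wrist's pose just before it.
- workorder.close_job(): hands the job in; it is judged then, once.
The state is a dict: "time": time; "q": joint angles; "qd": joint speeds; "tau": joint torques, N m; "tcp_pos": TCP position; "ee_rot": TCP orientation; "force": force on the tool from outside, world axes, zero at the start; "wrist_torque": the same for the moment, N m; "grip_width": finger opening in m; "grasp_force": force on a finger pad.
Only numpy, scipy, OpenCV 4.12 (cv2) and the standard library are available. Lean on these libraries where they do the work, as an engineer would, in place of code of your own. Each camera call takes 0.05 s, during which the arm holds its last target. There are 200 camera calls.

TASK

Take the blue bin-hanger bracket off the bench, hook its two claws into the top pair of slots of the slotted uprights on the grey rack, and press it down gently until it is fully home and the red spring latch has snapped out over its top edge. Do not force it: the claws and slots bend if you push on the bracket with more than about 35 N. Leave everything else on the bench where it is, and let go of the bracket at the end.

Things in the scene. Friction and masses are not known exactly. Their poses are not given: they have to be found in the camera images.
- bracket: Loose blue steel bin-hanger bracket, 0.2-0.4 kg, starts upright on the bench. Origin: bottom centre of the rear face of its back plate; x forward along its arm, z up. Back plate x 0-4, y -62 to 62, z 0-85 mm, with a window (y -38 to 38, z 20-80). Arm: upright blade 10 mm thick, x 4-150, z 0-40, upturned tip to z 54 at its end. Pushing over 35 N spoils it.
- bracket_claws (a point): Between the claws, at (0, 0, 68) mm in the bracket frame, level with the undersides of the claw necks. Two steel claws on the plate's rear at y = -50 and +50, 5 mm wide (y): neck x -10.5 to 0, z 68-78, then a finger turned down, x -10.5 to -5.5, to z 55 (5.5 mm free between finger and plate; claw 23 mm tall).
- bracket_grip (a point): Middle of the black rubber sleeve round the arm, at (85, 0, 30) mm in the bracket frame. Sleeve 12 mm thick (y), x 68-102, z 4-38 mm: grasp here from above, fingers closing along the bracket's y.
- bracket_press (a point): Middle of the top of the yellow press lip that juts forward from the plate's top edge, at (12, 0, 85) mm in the bracket frame; lip x 4-20, y -35 to 35, 5 mm thick: push down here with closed fingertips; farther out along the arm a push makes the claws bind.
- rack: Grey bench rack, fixed, 250 mm wide (y), 100 deep, 206 tall. Origin on the bench under the middle of its slotted front face (plane x = 0); own x points out of that face, away from the robot; z up. Only the latch nose is in front of the face. Two aluminium slotted uprights, 50 mm wide, 100 mm between centres, z 22-200, front wall 4 mm thick, hollow 16 mm behind, form one clamped pair.
- rack_slots (a point): At (0, 0, 145) mm in the rack frame, height of the lower edges of the top slots. Slots 9 mm wide, 30 mm tall (z 145-175), one per upright on its centre line (lower slots unused). The pair of uprights stands up to 9 mm to either side (y) of the rack's middle: this shift is NOT in any measured pose; find it by feel or eye. Off the slots, claws stop on the face with the plate 10.5 mm short.
- rack_seat (a point): At (0, 0, 77) mm in the rack frame: where the bracket's origin is when seated (but for the sideways shift), necks on the slots' lower edges. To hook: bracket x along rack x, its origin about 16.5 mm (13-20) above this, move back along -x until the plate meets the face, then down. Claws have 2 mm play each side.
- latch (a joint): Red spring latch midway between the uprights (shifts with them): metres pushed back, 0 = out, 0.008 = stop. Nose 30 mm wide, 5.5 mm proud of the face, z 163-173, sloped front: the plate's top edge coming down pushes it back (about 8-20 N on the press lip; the bracket's weight alone does not), then it snaps out over that edge when seated within about 1 mm.
- blue_bin: blue open parts bin 110 x 180 x 65 mm, origin under its centre; to be left alone
- yellow_bin: yellow open parts bin 110 x 150 x 55 mm, origin under its centre; to be left alone
- screwdriver: blue-handled screwdriver lying on the bench, about 200 mm long; to be left alone
- driver_red: small red-handled screwdriver, 170 mm long, lying on the bench; to be left alone
- terminal_strip: green terminal strip 12 x 70 x 14 mm lying on the bench; to be left alone
- contactor: black contactor block 70 x 90 x 60 mm, origin under its centre; to be left alone
- gland: grey cable gland, 24 mm diameter, 28 mm tall, standing; to be left alone

How it is judged:
By the outcome, as a careful person would: the job done as asked, in the order asked, and still so for the second after the job is handed in, with the robot touching nothing.
It also fails if it takes over 72 s, if anything falls off the work surface, if the arm or the gripper's body presses on something with over 40 N, if the wrist force passes 120 N, or if a joint passes its speed limit or range.

## Working session

There is one attempt and no reset: what is moved stays moved. The work goes in short steps, Python scripts to look and compute and a tool call to move; the robot and the scene stay as the last step left them, time stands still between calls to the robot, and variables do not carry over. Pictures are saved under pics/ and viewed, at most 10 in all, crops included, and the job is handed in when it is done.

Besides the shell and the picture viewer there is one more tool, called after "Emit:" as name([rows], argument=value, ...), one row to a line, values as JSON. step_arm: Moves the arm, as the interface text tells. Its arguments: {"type":"object","properties":{"steps":{"type":"array","items":{"type":"array","items":{"type":"number"}}}},"required":["steps"]}

```bash
mkdir -p pics; ls
cat > h.py <<'E'
import numpy as np, cv2
from plant import robot, read_camera, workorder
def cam(n):
    s=robot.observe(); c=read_camera(n)
    if n=="wrist":
        T=np.array(c["tool_from_camera"]); Rt=np.array(s["ee_rot"]); p=np.array(s["tcp_pos"])
        Rwc=Rt@T[:3,:3]; twc=Rt@T[:3,3]+p
    else:
        R=np.array(c["R"]); Rwc=R.T; twc=-R.T@np.array(c["t"])
    c["Rwc"]=Rwc; c["twc"]=twc; return c
def pts(c,uv):
    """world points from pixel list (u,v) through depth"""
    uv=np.array(uv,float).reshape(-1,2)
    n=cv2.undistortPoints(uv.reshape(-1,1,2),np.array(c["intrinsics"]),np.array(c["D"])).reshape(-1,2)
    z=c["z_map"][uv[:,1].astype(int),uv[:,0].astype(int)]
    P=np.c_[n,np.ones(len(n))]*z[:,None]
    return P@c["Rwc"].T+c["twc"]
def ray(c,uv,axis,val):
    uv=np.array(uv,float).reshape(-1,2)
    n=cv2.undistortPoints(uv.reshape(-1,1,2),np.array(c["intrinsics"]),np.array(c["D"])).reshape(-1,2)
    d=np.c_[n,np.ones(len(n))]@c["Rwc"].T
    return c["twc"]+d*((val-c["twc"][axis])/d[:,axis])[:,None]
def save(c,n): cv2.imwrite("pics/"+n,c["color"][:,:,::-1])
E
python3 - <<'E'
from h import *
np.set_printoptions(precision=3,suppress=True)
print({k:v for k,v in robot.observe().items()})
for n in("scene","side"):
    c=cam(n); save(c,n+"0.png"); print(n,c["twc"],c["Rwc"][:,2])
E
```

```text
pics
{'time': 0.0, 'q': array([ 1.141,  0.322, -0.07 ,  1.452,  0.023,  1.371, -0.057]), 'qd': array([ 0.001, -0.001, -0.   ,  0.002, -0.001, -0.001, -0.   ]), 'tau': array([ -0.   , -49.358,  -0.382, -31.434,   0.013,   0.011,  -0.   ]), 'tcp_pos': array([ 0.279, -0.587,  0.23 ]), 'ee_rot': array([[ 0.903,  0.429, -0.001],
       [ 0.429, -0.903,  0.002],
       [-0.   , -0.002, -1.   ]]), 'force': array([-0.61 ,  0.772, -0.345]), 'wrist_torque': array([ 0.006, -0.02 ,  0.048]), 'grasp_force': 0.0, 'grip_width': 0.08545785866575027}
scene [ 1.053 -0.396  1.119] [-0.367  0.331 -0.869]
side [0.298 0.758 0.922] [ 0.274 -0.661 -0.699]
```

View pics/scene0.png

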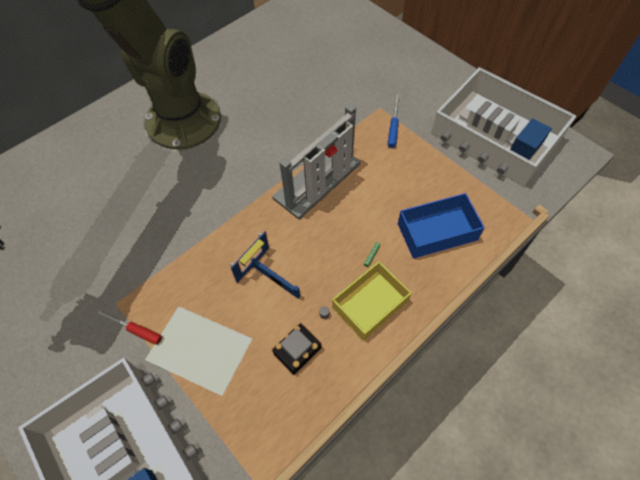

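View pics/side0.png

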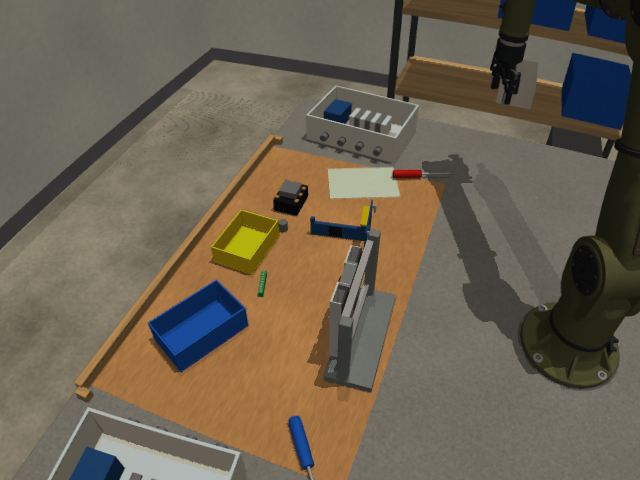

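The scene view shows the bracket (lip at about (252,250), arm tip at (295,290)), the rack (face from (300,195) to (350,140)) and the red latch at (331,151). The side view shows the bracket at (345,225) and the rack at (355,310). I'll measure both in 3D.

```bash
cat > m.py <<'E'
from h import *
np.set_printoptions(precision=4,suppress=True)
c=cam("scene"); hsv=cv2.cvtColor(c["color"],cv2.COLOR_RGB2HSV)
def mask(lo,hi,box):
    m=cv2.inRange(hsv,lo,hi); x0,y0,x1,y1=box; k=np.zeros_like(m); k[y0:y1,x0:x1]=m[y0:y1,x0:x1]; v,u=np.nonzero(k); return np.c_[u,v]
y=mask((22,120,90),(35,255,255),(225,225,280,285))
P=pts(c,y); print("lip n",len(y),np.median(P,0)); Q=ray(c,y,2,.085)
r=cv2.minAreaRect((Q[:,:2]*1000).astype(np.float32)); print("lip rect mm",r)
b=mask((95,80,20),(125,255,255),(225,225,310,305))
P=pts(c,b); print("blue n",len(b),np.percentile(P[:,2],[2,50,98]))
A=b[(P[:,2]>.03)&(P[:,2]<.06)]; PA=P[(P[:,2]>.03)&(P[:,2]<.06)]
d=cv2.fitLine((PA[:,:2]).astype(np.float32),cv2.DIST_HUBER,0,.01,.01).ravel(); print("arm line",d, np.degrees(np.arctan2(d[1],d[0])))
t=(PA[:,:2]-d[2:])@d[:2]; print("arm ends",d[2:]+d[:2]*t.min(),d[2:]+d[:2]*t.max())
l=mask((0,150,80),(8,255,255),(315,135,350,170)); P=pts(c,l); print("latch",len(l),np.median(P,0))
# rack
vv,uu=np.mgrid[95:220,265:370]; uv=np.c_[uu.ravel(),vv.ravel()]; P=pts(c,uv); 
np.save("rackP.npy",P)
T=P[(P[:,2]>.195)&(P[:,2]<.212)]; print("top n",len(T)); rr=cv2.minAreaRect((T[:,:2]*1000).astype(np.float32)); print(rr, cv2.boxPoints(rr))
F=P[(P[:,2]>.04)&(P[:,2]<.19)]
# ransac vertical plane line in xy
rng=np.random.default_rng(0);best=0
for _ in range(500):
    a,bb=F[rng.choice(len(F),2,False),:2]; n=np.array([bb[1]-a[1],a[0]-bb[0]]); L=np.linalg.norm(n)
    if L<.04: continue
    n/=L; i=abs((F[:,:2]-a)@n)<.002
    if i.sum()>best: best=i.sum(); I=i
G=F[I]; d=cv2.fitLine(G[:,:2].astype(np.float32),cv2.DIST_L2,0,.01,.01).ravel(); print("face",best,len(F),d,np.degrees(np.arctan2(d[1],d[0])))
t=(G[:,:2]-d[2:])@d[:2]; print("ends",d[2:]+d[:2]*np.percentile(t,1),d[2:]+d[:2]*np.percentile(t,99))
im=cv2.resize(c["color"][90:225,230:380],None,fx=5,fy=4.4,interpolation=cv2.INTER_CUBIC)
cv2.imwrite("pics/rack1.png",im[:,:,::-1][:600,:800])
E
python3 m.py
```

```text
lip n 188 [ 0.5289 -0.1527  0.0866]
lip rect mm ((528.0497436523438, -151.90997314453125), (16.80571937561035, 73.13162231445312), 8.923298835754395)
blue n 590 [0.0116 0.0388 0.0862]
arm line [ 0.9876  0.157   0.6105 -0.1408] 9.032184
arm ends [ 0.5177 -0.1556] [ 0.6649 -0.1322]
latch 83 [0.4912 0.1427 0.174 ]
top n 702
((469.1441955566406, 137.70193481445312), (52.556087493896484, 251.1815185546875), 3.681277275085449) [[434.8567 261.3463]
 [450.9841  10.6831]
 [503.4317  14.0575]
 [487.3043 264.7208]]
face 929 2329 [ 0.0694 -0.9976  0.4929  0.14  ] -86.02286
ends [0.4875 0.2175] [0.4979 0.0686]
```

View pics/rack1.png

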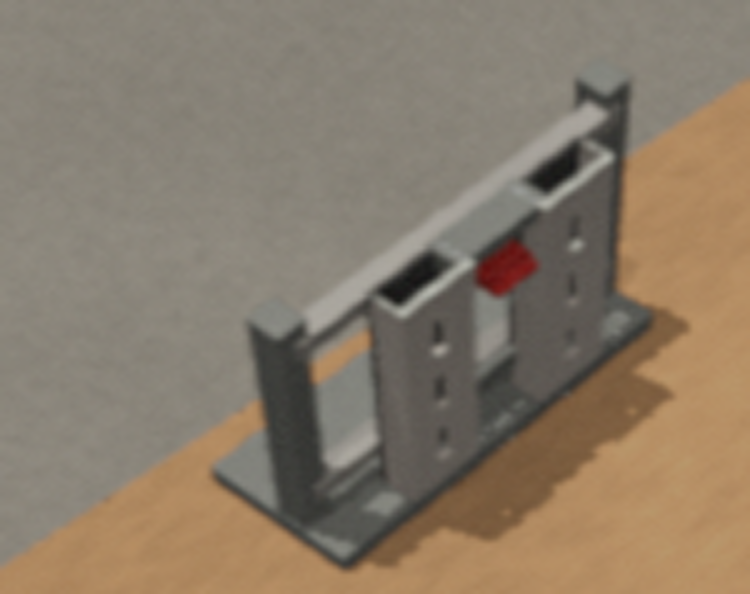

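The crop shows the uprights with top slots at crop (437,335) and (575,230), and the latch between them at (507,265). The sizes match: face edges are 150 mm apart, the lip is 17x73 mm, and the heights are right. Rack yaw is about 4°, and the bracket yaw is about 9°.

```bash
cat >> h.py <<'E'
def go(target,yaw_deg,n):
    """delta to target with the tool vertical, x axis at yaw; prints turn (units) then shift (units) after the turn"""
    from scipy.spatial.transform import Rotation as Ro
    s=robot.observe(); R=np.array(s["ee_rot"]); a=np.radians(yaw_deg)
    D=np.array([[np.cos(a),np.sin(a),0],[np.sin(a),-np.cos(a),0],[0,0,-1.]])
    w=Ro.from_matrix(R.T@D).as_rotvec(degrees=True)/6
    d=D.T@(np.array(target)-s["tcp_pos"])/.025
    print("turn",w.round(2),"shift",d.round(2),"per row",(d/n).round(3))
E
python3 - <<'E'
from h import *
go([.6005,-.141,.16],9,22)
c=cam("scene")
for p in [(317.4,166),(345,142.3)]:
    # face plane x = .4929+.0694/-.9976*(y-.14)
    n=np.array([.9976,.0694,0]); o=np.array([.4929,.14,0]); a=ray(c,[p],2,.1)[0]; d=a-c["twc"]; print(c["twc"]+d*((o-c["twc"])@n)/(d@n))
E
```

```text
turn [-0.01  0.    2.74] shift [ 15.5  -15.6    2.82] per row [ 0.704 -0.709  0.128]
[0.49619032 0.09270283 0.16230813]
[0.48921467 0.19297533 0.16109472]
```

Emit:
step_arm([
  [0,0,0.91,0,0,0,1],
  [0,0,0.91,0,0,0,1],
  [0,0,0.91,0,0,0,1],
  [0,0,0,0.7,-0.7,0,1],
  [0,0,0,0.7,-0.7,0,1],
  [0,0,0,0.7,-0.7,0,1],
  [0,0,0,0.7,-0.7,0,1],
  [0,0,0,0.7,-0.7,0,1],
])

```text
time: 0.87
tcp_pos: [0.3522, -0.4858, 0.2311]
ee_rot: [[0.988, 0.157, -0.0], [0.157, -0.988, 0.0], [-0.0, -0.0, -1.0]]
force: [0.9, -0.5, -0.8]
grip_width: 0.0851
grasp_force: 0.0
```

Emit:
step_arm([
  [0,0,0,0.7,-0.7,0.2,1],
  [0,0,0,0.7,-0.7,0.2,1],
  [0,0,0,0.7,-0.7,0.2,1],
  [0,0,0,0.7,-0.7,0.2,1],
  [0,0,0,0.7,-0.7,0.2,1],
  [0,0,0,0.7,-0.7,0.2,1],
  [0,0,0,0.7,-0.7,0.2,1],
  [0,0,0,0.7,-0.7,0.2,1],
])

```text
time: 1.53
tcp_pos: [0.4684, -0.3255, 0.191]
ee_rot: [[0.988, 0.157, -0.0], [0.157, -0.988, -0.0], [-0.0, 0.0, -1.0]]
force: [0.4, 0.1, -0.2]
grip_width: 0.0852
grasp_force: 0.0
```

Emit:
step_arm([
  [0,0,0,0.7,-0.7,0.2,1],
  [0,0,0,0.7,-0.7,0.2,1],
  [0,0,0,0.7,-0.7,0.2,1],
  [0,0,0,0.7,-0.7,0.2,1],
  [0,0,0,0.7,-0.7,0.2,1],
  [0,0,0,0.7,-0.7,0.2,1],
  [0,0,0,0.7,-0.7,0,1],
  [0,0,0,0.7,-0.7,0,1],
])

```text
time: 2.2
tcp_pos: [0.5844, -0.1653, 0.1607]
ee_rot: [[0.988, 0.157, -0.001], [0.157, -0.988, 0.0], [-0.001, -0.0, -1.0]]
force: [-0.1, 0.0, 1.4]
grip_width: 0.0852
grasp_force: 0.0
```

Emit:
step_arm([
  [0,0,0,0.7,-0.7,0,1],
  [0,0,0,0,0,0,1],
  [0,0,0,0,0,0,1],
  [0,0,0,0,0,0,1],
])

```text
time: 2.53
tcp_pos: [0.5983, -0.147, 0.161]
ee_rot: [[0.988, 0.157, -0.001], [0.157, -0.988, -0.001], [-0.001, 0.001, -1.0]]
force: [-0.1, -0.6, -0.2]
grip_width: 0.0858
grasp_force: 0.0
```

Run:
```python
from h import *
s=robot.observe(); print(s["tcp_pos"],s["time"],s["ee_rot"])
c=cam("wrist"); save(c,"w1.png")
go([.6005,-.141,.012],9,10)
```

```text
[ 0.59826889 -0.14703283  0.16096061] 2.5333 [[ 9.87610308e-01  1.56923436e-01 -9.56142370e-04]
 [ 1.56922800e-01 -9.87610619e-01 -7.07445006e-04]
 [-1.05531106e-03  5.48639442e-04 -9.99999293e-01]]
turn [ 0.01  0.01 -0.01] shift [ 0.14 -0.25  5.96] per row [ 0.014 -0.025  0.596]
```

View pics/w1.png

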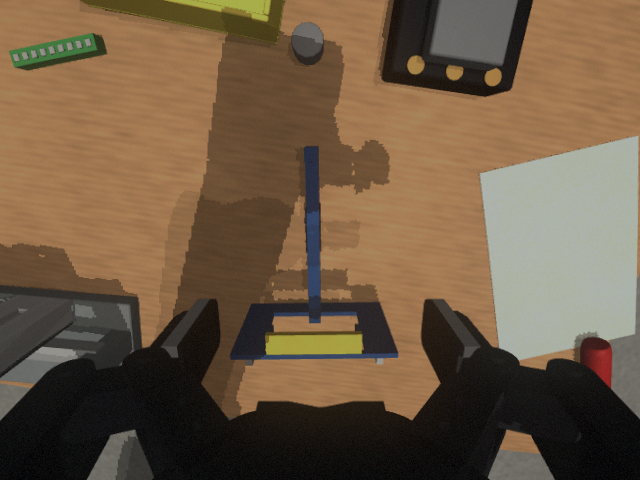

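The wrist view shows the bracket between the open fingers, with the lip at (314,344) and the arm tip at (311,150). I'll refine its position from this.

Run:
```python
from h import *
c=cam("wrist")
L=ray(c,[(265,335),(362,335),(264,354),(363,354)],2,.085); print(L.round(4), L.mean(0)); d=L[1]-L[0]; print(np.degrees(np.arctan2(d[1],d[0])))
t=ray(c,[(311,148)],2,.054)[0]; s=ray(c,[(313.5,207)],2,.040)[0]; e=ray(c,[(314.5,300)],2,.04)[0];print(t,s,e)
m=L.mean(0); v=t-m; print(np.degrees(np.arctan2(v[1],v[0])),np.hypot(*v[:2]))
```

```text
[[ 0.5294 -0.1178  0.085 ]
 [ 0.5403 -0.1869  0.085 ]
 [ 0.5135 -0.1188  0.085 ]
 [ 0.5248 -0.1907  0.085 ]] [ 0.52700263 -0.15356059  0.085     ]
-81.0826204881796
[ 0.6625436  -0.13074888  0.054     ] [ 0.61875302 -0.1388767   0.04      ] [ 0.54070193 -0.15150618  0.04      ]
9.553420227215785 0.13744718340000053
```

Emit:
step_arm([
  [0,0,0,0.1,-0.24,0.5,1],
  [0,0,0,0,0,1,1],
  [0,0,0,0,0,1,1],
  [0,0,0,0,0,1,1],
  [0,0,0,0,0,1,1],
  [0,0,0,0,0,0.8,1],
  [0,0,0,0,0,0.6,1],
  [0,0,0,0,0,0,1],
])

```text
time: 3.3
tcp_pos: [0.5965, -0.1397, 0.0091]
ee_rot: [[0.988, 0.156, -0.007], [0.156, -0.988, 0.002], [-0.007, -0.003, -1.0]]
force: [-1.4, 0.0, 0.8]
grip_width: 0.0854
grasp_force: 0.0
```

Emit:
step_arm([
  [0,0,0,0,0,0,0],
  [0,0,0,0,0,0,0],
  [0,0,0,0,0,0,0],
  [0,0,0,0,0,0,0],
  [0,0,0,0,0,0,0],
  [0,0,0,0,0,0,0],
  [0,0,0,0,0,0,0],
  [0,0,0,0,0,0,0],
])

```text
time: 3.97
tcp_pos: [0.6009, -0.1403, 0.0147]
ee_rot: [[0.988, 0.157, 0.001], [0.157, -0.988, -0.001], [0.001, 0.001, -1.0]]
force: [-0.7, -0.3, 4.7]
grip_width: 0.0108
grasp_force: 60.0
```

Gripped. I'll lift it and check its pose in the grip.

Emit:
step_arm([
  [0,0,0,0,0,-0.3,0],
  [0,0,0,0,0,-0.6,0],
  [0,0,0,0,0,-0.8,0],
  [0,0,0,0,0,-0.8,0],
  [0,0,0,0,0,-0.8,0],
  [0,0,0,0,0,-0.8,0],
  [0,0,0,0,0,-0.5,0],
  [0,0,0,0,0,0,0],
])

```text
time: 4.63
tcp_pos: [0.6019, -0.1402, 0.1317]
ee_rot: [[0.988, 0.157, 0.005], [0.157, -0.988, -0.001], [0.004, 0.002, -1.0]]
force: [1.2, 0.3, -2.8]
grip_width: 0.0108
grasp_force: 59.0
```

Run:
```python
from h import *
s=robot.observe(); print(s["tcp_pos"],s["force"],s["wrist_torque"],s["grip_width"])
go([.6174,.1515,.125],4,16)
```

```text
[ 0.60186001 -0.14018931  0.13167076] [ 1.20767787  0.26426341 -2.82550048] [ 0.01968276 -0.12888268 -0.01591639] 0.010770247981359317
turn [ 0.02 -0.04  0.84] shift [  1.43 -11.6    0.27] per row [ 0.09  -0.725  0.017]
```

Emit:
step_arm([
  [0,0,0.4,0,0,0,0],
  [0,0,0.44,0,0,0,0],
  [0,0,0,0.4,0,0,0],
  [0,0,0,0.4,-0.4,0,0],
  [0,0,0,0.3,-0.8,0,0],
  [0,0,0,0.2,-0.8,0,0],
  [0,0,0,0.1,-0.8,0,0],
  [0,0,0,0,-0.8,0,0],
])

```text
time: 5.3
tcp_pos: [0.6298, -0.045, 0.1277]
ee_rot: [[0.997, 0.072, -0.0], [0.072, -0.997, 0.002], [-0.0, -0.002, -1.0]]
force: [-0.1, 0.5, -2.7]
grip_width: 0.0107
grasp_force: 58.8
```

Emit:
step_arm([
  [0,0,0,0,-0.8,0,0],
  [0,0,0,0,-0.8,0,0],
  [0,0,0,0,-0.8,0,0],
  [0,0,0,0,-0.8,0,0],
  [0,0,0,0,-0.8,0,0],
  [0,0,0,0,-0.8,0,0],
  [0,0,0,0,-0.8,0,0],
  [0,0,0,0,-0.8,0,0],
])

```text
time: 5.97
tcp_pos: [0.6176, 0.1145, 0.1279]
ee_rot: [[0.997, 0.072, -0.001], [0.072, -0.997, 0.001], [-0.001, -0.001, -1.0]]
force: [0.1, 0.2, -3.8]
grip_width: 0.0109
grasp_force: 58.8
```

Emit:
step_arm([
  [0,0,0,0,-0.8,0,0],
  [0,0,0,0,-0.4,0,0],
  [0,0,0,0,0,0,0],
  [0,0,0,0,0,0,0],
  [0,0,0,0,0,0,0],
  [0,0,0,0,0,0,0],
])

```text
time: 6.47
tcp_pos: [0.6161, 0.1395, 0.1285]
ee_rot: [[0.998, 0.067, -0.0], [0.067, -0.998, -0.001], [-0.0, 0.001, -1.0]]
force: [0.2, -0.3, -3.9]
grip_width: 0.0107
grasp_force: 58.9
```

Run:
```python
from h import *
np.set_printoptions(precision=4,suppress=True)
s=robot.observe(); print(s["tcp_pos"],s["force"],s["time"])
go([.6174,.1515,.125],4,1)
c=cam("wrist"); save(c,"w2.png"); c=cam("scene")
save(c,"s2.png")
im=cv2.resize(c["color"][80:230,260:430],None,fx=4.6,fy=4,interpolation=cv2.INTER_CUBIC); cv2.imwrite("pics/s2c.png",im[:,:,::-1])
```

```text
[0.6161 0.1395 0.1285] [ 0.2306 -0.3007 -3.853 ] 6.4667
turn [ 0.01  0.   -0.02] shift [ 0.09 -0.47  0.14] per row [ 0.086 -0.474  0.139]
```

View pics/w2.png

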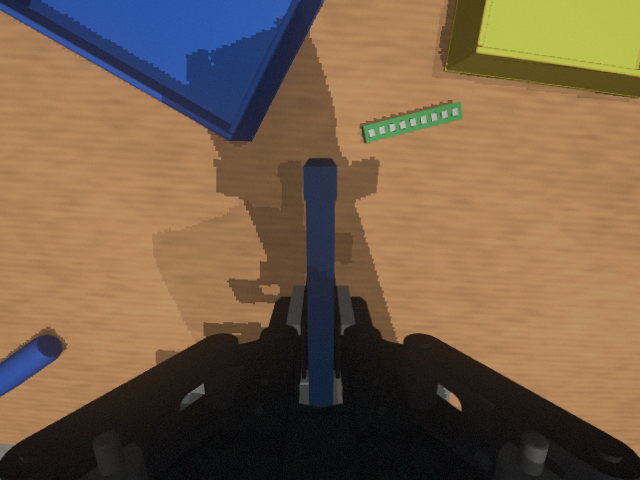

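View pics/s2c.png

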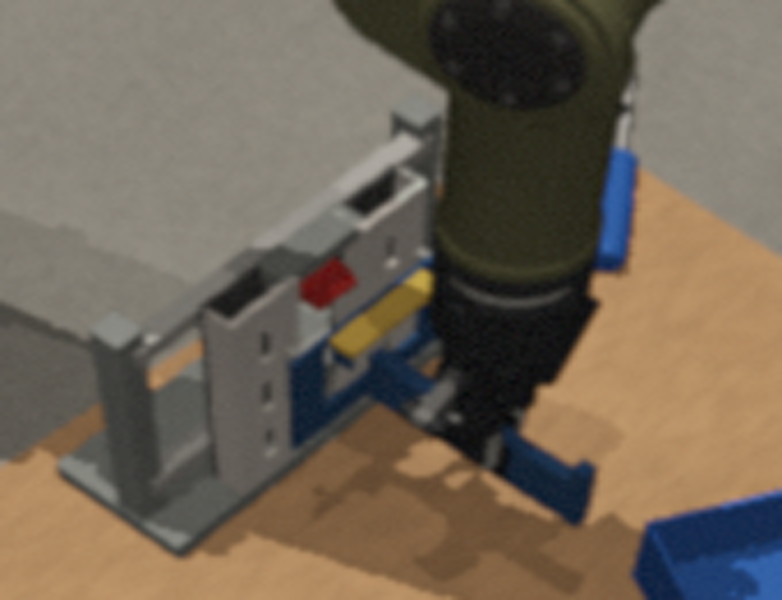

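The wrist view shows the blade straight along the tool x axis at column 321, centred in the grip. The scene crop shows the bracket's lip in front of the rack, at about (385,315), slightly toward -y of the latch at (330,283). I'll measure the lip height, its sideways offset and the plate's standoff.

Run:
```python
from h import *
np.set_printoptions(precision=4,suppress=True)
s=robot.observe(); tcp=np.array(s["tcp_pos"])
n=np.array([.9976,.0694]); e=np.array([-.0694,.9976])
for nm,box in(("scene",(325,130,360,175)),("side",(330,215,400,330))):
    c=cam(nm); hsv=cv2.cvtColor(c["color"],cv2.COLOR_RGB2HSV)
    m=cv2.inRange(hsv,(20,110,70),(35,255,255)); k=np.zeros_like(m); x0,y0,x1,y1=box; k[y0:y1,x0:x1]=m[y0:y1,x0:x1]
    v,u=np.nonzero(k)
    if len(u)<5: print(nm,"none"); continue
    P=pts(c,np.c_[u,v]); print(nm,len(u),"z",np.percentile(P[:,2],[5,50,95])); 
    Q=ray(c,np.c_[u,v],2,np.median(P[:,2]))[:,:2]-tcp[:2]
    print("rel tcp x",np.percentile(Q@n,[2,50,98]),"y",np.percentile(Q@e,[0,2,50,98]))
print("slot mid rel tcp",(np.array([.4927,.1428])-tcp[:2])@n,(np.array([.4927,.1428])-tcp[:2])@e)
```

```text
scene 185 z [0.1968 0.2002 0.2037]
rel tcp x [-0.0816 -0.0733 -0.0643] y [-0.037  -0.0352 -0.0018  0.0344]
side none
slot mid rel tcp -0.12278642824840802 0.011342412334956184
```

Emit:
step_arm([
  [0,0,0,0,-0.24,0.4,0],
  [0,0,0,0,-0.24,0.42,0],
  [0,0,0,-0.3,0,0,0],
  [0,0,0,-0.3,0,0,0],
  [0,0,0,-0.2,0,0,0],
  [0,0,0,-0.1,0,0,0],
  [0,0,0,0,0,0,0],
  [0,0,0,0,0,0,0],
])

```text
time: 7.33
tcp_pos: [0.5927, 0.1519, 0.1089]
ee_rot: [[0.998, 0.07, 0.001], [0.07, -0.998, -0.0], [0.001, 0.0, -1.0]]
force: [0.3, -0.8, -4.1]
grip_width: 0.0105
grasp_force: 58.8
```

```bash
cat > lip.py <<'E'
from h import *
np.set_printoptions(precision=4,suppress=True)
s=robot.observe(); tcp=np.array(s["tcp_pos"]); print(tcp,s["force"])
n=np.array([.9976,.0694]); e=np.array([-.0694,.9976]); o=np.array([.4927,.1428])
c=cam("scene"); hsv=cv2.cvtColor(c["color"],cv2.COLOR_RGB2HSV)
def g(lo,hi,box):
    m=cv2.inRange(hsv,lo,hi); k=np.zeros_like(m); x0,y0,x1,y1=box; k[y0:y1,x0:x1]=m[y0:y1,x0:x1]; v,u=np.nonzero(k); return np.c_[u,v]
uv=g((20,110,70),(35,255,255),(315,115,360,185)); P=pts(c,uv); z=np.median(P[:,2]); Q=ray(c,uv,2,z)[:,:2]-o
print("lip n",len(uv),"z",z,"rack x",np.percentile(Q@n,[2,50,98]),"y",np.percentile(Q@e,[1,50,99]))
uv=g((0,140,60),(8,255,255),(310,130,355,175)); P=pts(c,uv); Q=P[:,:2]-o
if len(uv): print("latch n",len(uv),"x",np.percentile(Q@n,[2,50,98]),"y",np.percentile(Q@e,[1,50,99]),"z",np.percentile(P[:,2],[2,50,98]))
d=tcp[:2]-o; print("plate x (tcp)",d@n-.085,"y",d@e-.0005,"origin z-seat",tcp[2]-.014-.077)
E
python3 lip.py
```

```text
[0.5927 0.1519 0.1089] [ 0.2775 -0.7524 -4.0529]
lip n 166 z 0.18057849417413918 rack x [0.0191 0.0273 0.0359] y [-0.0339 -0.0017  0.0357]
latch n 80 x [-0.0109 -0.0023  0.0043] y [-0.0147  0.0003  0.015 ] z [0.1675 0.1746 0.1779]
plate x (tcp) 0.015362170821931767 y 0.0016657674308613044 origin z-seat 0.017918102400488772
```

Emit:
step_arm([
  [0,0,0,0,0.05,0.04,0],
  [0,0,0,-0.08,0,0,0],
  [0,0,0,-0.08,0,0,0],
  [0,0,0,0,0,0,0],
  [0,0,0,0,0,0,0],
])

```text
time: 7.8
tcp_pos: [0.5883, 0.1507, 0.1073]
ee_rot: [[0.998, 0.07, -0.0], [0.07, -0.998, -0.0], [-0.0, 0.0, -1.0]]
force: [-1.1, 0.8, -2.4]
grip_width: 0.0107
grasp_force: 58.8
```

Emit:
step_arm([
  [0,0,0,-0.06,0,0,0],
  [0,0,0,-0.06,0,0,0],
  [0,0,0,0,0,0,0],
  [0,0,0,0,0,0,0],
])

```text
time: 8.13
tcp_pos: [0.5853, 0.1505, 0.1073]
ee_rot: [[0.998, 0.07, 0.0], [0.07, -0.998, -0.0], [0.0, 0.0, -1.0]]
force: [0.3, -0.1, -3.0]
grip_width: 0.0106
grasp_force: 58.8
```

Emit:
step_arm([
  [0,0,0,-0.06,0,0,0],
  [0,0,0,-0.06,0,0,0],
  [0,0,0,0,0,0,0],
  [0,0,0,0,0,0,0],
])

```text
time: 8.47
tcp_pos: [0.5823, 0.1502, 0.1073]
ee_rot: [[0.998, 0.07, 0.0], [0.07, -0.998, -0.0], [-0.0, 0.0, -1.0]]
force: [0.4, 0.5, -2.1]
grip_width: 0.0108
grasp_force: 58.8
```

Emit:
step_arm([
  [0,0,0,-0.06,0,0,0],
  [0,0,0,-0.04,0,0,0],
  [0,0,0,0,0,0,0],
  [0,0,0,0,0,0,0],
])

```text
time: 8.8
tcp_pos: [0.5799, 0.1501, 0.1073]
ee_rot: [[0.998, 0.07, 0.0], [0.07, -0.998, -0.0], [0.0, 0.0, -1.0]]
force: [-0.5, -0.3, -2.8]
grip_width: 0.0109
grasp_force: 58.8
```

No contact with the plate about 2.6 mm off, so the claws are inside the slots. I'll continue gently until the plate meets the face.

Emit:
step_arm([
  [0,0,0,-0.04,0,0,0],
  [0,0,0,-0.04,0,0,0],
  [0,0,0,0,0,0,0],
  [0,0,0,0,0,0,0],
])

```text
time: 9.13
tcp_pos: [0.5782, 0.1499, 0.1075]
ee_rot: [[0.998, 0.07, 0.001], [0.07, -0.998, 0.0], [0.001, 0.0, -1.0]]
force: [2.3, 0.2, -3.1]
grip_width: 0.011
grasp_force: 58.9
```

Emit:
step_arm([
  [0,0,0,-0.03,0,0,0],
  [0,0,0,0,0,0,0],
  [0,0,0,0,0,0,0],
])

```text
time: 9.38
tcp_pos: [0.5778, 0.1497, 0.1075]
ee_rot: [[0.998, 0.07, 0.001], [0.07, -0.998, 0.0], [0.001, 0.0, -1.0]]
force: [2.1, -0.6, -2.9]
grip_width: 0.0108
grasp_force: 58.8
```

Emit:
step_arm([
  [0,0,0,0,0,0.08,0],
  [0,0,0,0,0,0.08,0],
  [0,0,0,0,0,0,0],
  [0,0,0,0,0,0,0],
])

```text
time: 9.72
tcp_pos: [0.5778, 0.15, 0.1037]
ee_rot: [[0.998, 0.07, 0.001], [0.07, -0.998, 0.0], [0.001, -0.0, -1.0]]
force: [4.6, 1.0, -1.8]
grip_width: 0.0106
grasp_force: 59.3
```

Emit:
step_arm([
  [0,0,0,0,0,0.06,0],
  [0,0,0,0,0,0,0],
  [0,0,0,0,0,0,0],
])

```text
time: 9.97
tcp_pos: [0.5779, 0.15, 0.1022]
ee_rot: [[0.998, 0.07, 0.001], [0.07, -0.998, 0.0], [0.002, -0.0, -1.0]]
force: [5.4, -0.6, 1.1]
grip_width: 0.0109
grasp_force: 59.5
```

Emit:
step_arm([
  [0,0,0,0,0,0.05,0],
  [0,0,0,0,0,0,0],
  [0,0,0,0,0,0,0],
])

```text
time: 10.22
tcp_pos: [0.5779, 0.15, 0.1009]
ee_rot: [[0.998, 0.07, 0.001], [0.07, -0.998, 0.0], [0.001, -0.0, -1.0]]
force: [5.5, 0.1, 0.3]
grip_width: 0.0109
grasp_force: 59.5
```

Emit:
step_arm([
  [0,0,0,0,0,0.05,0],
  [0,0,0,0,0,0,0],
  [0,0,0,0,0,0,0],
])

```text
time: 10.47
tcp_pos: [0.5779, 0.1499, 0.0996]
ee_rot: [[0.998, 0.07, 0.002], [0.07, -0.998, 0.0], [0.002, -0.0, -1.0]]
force: [5.4, 0.1, 1.2]
grip_width: 0.0108
grasp_force: 59.6
```

Emit:
step_arm([
  [0,0,0,0,0,0.06,0],
  [0,0,0,0,0,0,0],
  [0,0,0,0,0,0,0],
])

```text
time: 10.72
tcp_pos: [0.5778, 0.1499, 0.0977]
ee_rot: [[0.998, 0.07, 0.001], [0.07, -0.998, 0.0], [0.001, -0.0, -1.0]]
force: [5.7, -0.7, -0.1]
grip_width: 0.0111
grasp_force: 59.3
```

Emit:
step_arm([
  [0,0,0,0,0,0.06,0],
  [0,0,0,0,0,0,0],
  [0,0,0,0,0,0,0],
])

```text
time: 10.97
tcp_pos: [0.5778, 0.1498, 0.0961]
ee_rot: [[0.998, 0.07, 0.001], [0.07, -0.998, 0.0], [0.001, -0.0, -1.0]]
force: [5.5, 1.3, -1.2]
grip_width: 0.0109
grasp_force: 59.3
```

```bash
python3 lip.py
```

```text
[0.5778 0.1498 0.0961] [ 5.5139  1.2539 -1.2214]
lip n 164 z 0.16805776572723347 rack x [0.0042 0.0122 0.0212] y [-0.0347 -0.0014  0.0348]
latch n 47 x [-0.0111 -0.0059 -0.0014] y [-0.0138 -0.0008  0.015 ] z [0.1672 0.1745 0.1799]
plate x (tcp) 0.0003990800525551369 y 0.0005816139215437351 origin z-seat 0.00510823305951047
```

Emit:
step_arm([
  [0,0,0,0,0,0.06,0],
  [0,0,0,0,0,0,0],
  [0,0,0,0,0,0,0],
])

```text
time: 11.27
tcp_pos: [0.5778, 0.1498, 0.0946]
ee_rot: [[0.998, 0.07, 0.001], [0.07, -0.998, 0.0], [0.001, -0.0, -1.0]]
force: [6.1, 0.8, -1.7]
grip_width: 0.0108
grasp_force: 59.3
```

Emit:
step_arm([
  [0,0,0,0,0,0.06,0],
  [0,0,0,0,0,0,0],
  [0,0,0,0,0,0,0],
])

```text
time: 11.52
tcp_pos: [0.5778, 0.1498, 0.0931]
ee_rot: [[0.998, 0.07, 0.001], [0.07, -0.998, 0.0], [0.001, -0.0, -1.0]]
force: [6.1, 0.5, -1.0]
grip_width: 0.0112
grasp_force: 59.3
```

Emit:
step_arm([
  [0,0,0,0,0,0.04,0],
  [0,0,0,0,0,0,0],
  [0,0,0,0,0,0,0],
])

```text
time: 11.77
tcp_pos: [0.5778, 0.1498, 0.092]
ee_rot: [[0.998, 0.07, 0.001], [0.07, -0.998, 0.0], [0.001, -0.0, -1.0]]
force: [5.1, 0.6, -2.5]
grip_width: 0.0111
grasp_force: 59.2
```

Emit:
step_arm([
  [0,0,0,0,0,0.03,0],
  [0,0,0,0,0,0,0],
  [0,0,0,0,0,0,0],
])

```text
time: 12.02
tcp_pos: [0.5778, 0.1498, 0.0916]
ee_rot: [[0.998, 0.07, 0.001], [0.07, -0.998, 0.0], [0.001, -0.0, -1.0]]
force: [5.5, 0.3, -0.4]
grip_width: 0.0106
grasp_force: 59.5
```

Emit:
step_arm([
  [0,0,0,0,0,0.03,0],
  [0,0,0,0,0,0,0],
  [0,0,0,0,0,0,0],
])

```text
time: 12.27
tcp_pos: [0.5779, 0.1498, 0.0912]
ee_rot: [[0.998, 0.07, 0.001], [0.07, -0.998, 0.0], [0.001, 0.0, -1.0]]
force: [5.1, 0.1, 2.9]
grip_width: 0.011
grasp_force: 59.8
```

```bash
python3 lip.py
```

```text
[0.5779 0.1498 0.0912] [5.0776 0.0624 2.9157]
lip n 155 z 0.16357151412939375 rack x [0.0043 0.0128 0.0214] y [-0.0351 -0.0031  0.035 ]
latch n 81 x [-0.0106 -0.0016  0.0047] y [-0.1263 -0.0009  0.0129] z [0.1679 0.1747 0.1832]
plate x (tcp) 0.0004644911277134067 y 0.0005672153862826953 origin z-seat 0.00021544322385835812
```

The force rose at the seat height and the latch reads fully out again. I'll let go, retreat upward and check.

Emit:
step_arm([
  [0,0,0,0.02,0,-0.02,0],
  [0,0,0,0,0,0,0.5],
  [0,0,0,0,0,0,0.5],
  [0,0,0,0,0,0,0.5],
  [0,0,0,0,0,0,0.5],
  [0,0,0,0,0,0,0.5],
  [0,0,0,0,0,0,0.5],
  [0,0,0,0,0,0,0.5],
])

```text
time: 12.98
tcp_pos: [0.5775, 0.1499, 0.0912]
ee_rot: [[0.998, 0.07, -0.0], [0.07, -0.998, -0.0], [-0.0, 0.0, -1.0]]
force: [0.3, 0.5, 0.8]
grip_width: 0.0425
grasp_force: 0.0
```

Emit:
step_arm([
  [0,0,0,0,0,-0.3,0.5],
  [0,0,0,0,0,-0.6,0.5],
  [0,0,0,0,0,-0.8,0.5],
  [0,0,0,0,0,-0.8,0.5],
  [0,0,0,0,0,-0.8,0.5],
  [0,0,0,0,0,-0.8,0.5],
  [0,0,0,0,0,-0.4,0.5],
  [0,0,0,0,0,0,0],
])

```text
time: 13.65
tcp_pos: [0.5792, 0.1505, 0.207]
ee_rot: [[0.998, 0.07, 0.005], [0.07, -0.998, 0.001], [0.005, -0.001, -1.0]]
force: [-0.0, -0.0, 0.1]
grip_width: 0.032
grasp_force: 0.0
```

```bash
python3 lip.py
python3 - <<'E'
from h import *
c=cam("scene")
im=cv2.resize(c["color"][80:230,260:430],None,fx=4.6,fy=4,interpolation=cv2.INTER_CUBIC); cv2.imwrite("pics/s3c.png",im[:,:,::-1])
n=np.array([.9976,.0694]);o=np.array([.4927,.1428])+.0175*n
go([*o,.175],4,1);
E
```

```text
[0.5792 0.1505 0.207 ] [-0.0213 -0.0192  0.1149]
lip n 128 z 0.16306312751819557 rack x [0.0057 0.0142 0.0227] y [-0.0355 -0.0093  0.0177]
latch n 79 x [-0.011  -0.0019  0.0052] y [-0.014  -0.0004  0.0148] z [0.167  0.1742 0.1786]
plate x (tcp) 0.0018569133591591763 y 0.0011891787013726875 origin z-seat 0.1160441272471698
turn [0. 0. 0.] shift [-2.7   0.04  1.14] per row [-2.705  0.043  1.141]
```

View pics/s3c.png

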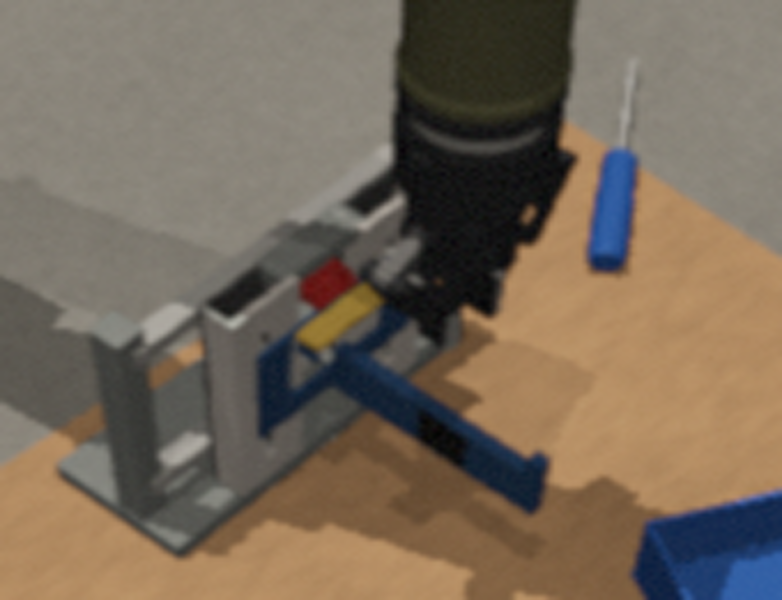

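The crop shows the bracket hanging on the uprights with its lip at (340,315). The red latch at (328,283) is out directly above the lip. I'll back the arm away and check once more, unoccluded.

Emit:
step_arm([
  [0,0,0,0,0,-0.8,0],
  [0,0,0,0.5,0.3,-0.8,0],
  [0,0,0,0.5,0.6,-0.5,0],
  [0,0,0,0.5,0.8,0,0],
  [0,0,0,0,0.8,0,0],
  [0,0,0,0,0.8,0,0],
  [0,0,0,0,0.8,0,0],
  [0,0,0,0,0.8,0,0],
])

```text
time: 14.42
tcp_pos: [0.6228, 0.0292, 0.254]
ee_rot: [[0.998, 0.07, -0.004], [0.07, -0.998, -0.0], [-0.004, -0.0, -1.0]]
force: [-0.7, -0.3, 0.6]
grip_width: 0.0002
grasp_force: 0.0
```

Emit:
step_arm([
  [0,0,0,0,0.8,0,0],
  [0,0,0,0,0.8,0,0],
  [0,0,0,0,0.6,0,0],
  [0,0,0,0,0.3,0,0],
  [0,0,0,0,0,0,0],
  [0,0,0,0,0,0,0],
])

```text
time: 14.92
tcp_pos: [0.6278, -0.0313, 0.2556]
ee_rot: [[0.998, 0.07, -0.001], [0.07, -0.998, 0.001], [-0.001, -0.001, -1.0]]
force: [0.2, -0.6, 0.7]
grip_width: -0.0002
grasp_force: 0.0
```

```bash
python3 lip.py
python3 - <<'E'
from h import *
c=cam("side"); im=cv2.resize(c["color"][200:350,300:430],None,fx=5,fy=4,interpolation=cv2.INTER_CUBIC)
c=cam("scene"); i2=cv2.resize(c["color"][105:205,290:400],None,fx=5,fy=5.5,interpolation=cv2.INTER_CUBIC); cv2.imwrite("pics/s4c.png",i2[:,:,::-1])
E
```

```text
[ 0.6278 -0.0313  0.2556] [ 0.2009 -0.6436  0.6649]
lip n 117 z 0.16273706779363217 rack x [0.0049 0.0154 0.0239] y [-0.0106  0.0144  0.0372]
latch n 7 x [0.0016 0.1533 0.1584] y [-0.1686 -0.1602  0.0141] z [0.1641 0.4456 0.4529]
plate x (tcp) 0.03771675330737592 y -0.18353531840930534 origin z-seat 0.1646462835672025
```

View pics/s4c.png

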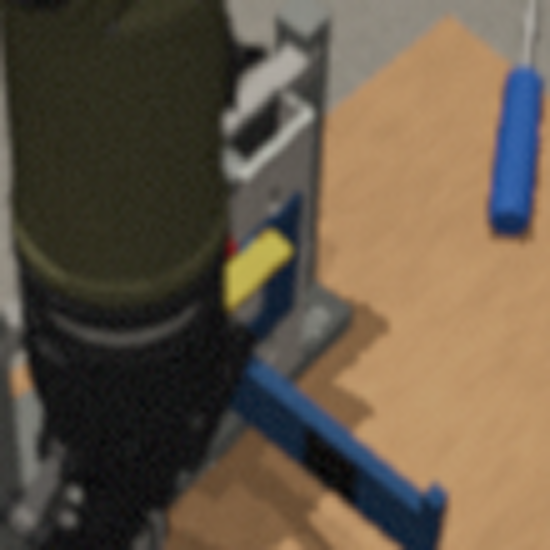

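The arm hides the latch in this view, but the lip is still at seat height (z 0.163). The previous unobstructed reading had the latch fully out, with the bracket already released. I'm handing the job in.

```bash
python3 -c "
from plant import workorder; print(workorder.close_job())"
```

```text
the job is handed in; nothing more can be done
None
```

The bracket is hooked in the top slots at seat height with the red latch out over its top edge and the gripper clear; I lowered it home by the sleeve (wrist force under about 7 N) instead of pressing the lip, and handed the job in at about 15 s.

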